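Clear the pass box: feel the inner door shut, then open the outer door

ROBOT

A 6-joint arm with a two-finger parallel gripper is mounted at the origin on a cart in front of the work surface, level with it; the furniture and walls round the work are solid. World frame = base frame: x ahead of the robot, y to its left, z up, the work surface at z = 0. Lengths are in m, angles in rad, forces in N, time in s.
With the tool pointing down it reaches from about 0.325 to 0.775 m from the base axis. Payload 5.5 kg.
Tool frame: the origin (TCP) lies between the finger pads; the fingertips stand 8 mm ahead of it and the grasp point (between the pads) lies 11 mm behind it (tcp_to_tips is the distance from the TCP to the fingertips, in m); z points along the fingers, y is the line along which they close (so a half turn about z gives the same grasp; the last joint's range is limited). The gripper opens to 88 mm and grips with 3 to 60 N. Pads are 20 mm wide; open, the fingers measure 115 mm over their backs; the gripper's body (75 mm by 178 mm) begins 61 mm behind the grasp point.
Start: joints at [1.069, 0.091, 1.231, -0, 1.82, -0.057], TCP at [0.258, 0.542, 0.231] pointing down, gripper open.
Joint ranges: [-2.87, 2.87], [-0.86, 2.18], [0.17, 2.46], [-1.51, 4.65], [0.06, 2.69], [-2.65, 2.65]. Speed limits (rad/s): [2.57, 2.57, 3.01, 3.14, 3.14, 3.14].

INTERFACE

Orientations are given as a unit quaternion [w, x, y, z].
In Python, from bench import * gives the robot as it stands. Calls block until the motion is done:
- move_to(position, orientation): joint-space move of the TCP to a pose.
- move_l(position, speed=0.15, orientation=None): straight line of the TCP; orientation=None keeps the orientation; speed is the mean speed in m/s.
- movej(angles): joint-space move.
- gripper_open() and close(): open the fingers fully, or close them until they stop; the grip force is fixed at half the most.
- hold(seconds).
- inverse_kinematics(position, orientation): joint angles nearest the present ones, or None.
- state(): the state.
- get_image(name): name is "scene" or "top" or "wrist"; returns a dict with "frame" (480x640x3 uint8, blue, green, red), "depth" (480x640 float32, m along the optical axis (not along the pixel's ray), 0 where there is no reading), "camera_matrix" (3x3 intrinsics, pixels), "view" (4x4, takes a point from world to camera coordinates). Camera axes: x right, y up, looking along -z (the intrinsics and any distortion apply to the point x, -y, -z); pixel columns grow to the right and rows downward; lengths in m; the calibration is good to about 2 mm. A picture is of the moment at which its call begins.
A pose or a line that the arm cannot do raises IKError and nothing moves.
- job_done(): hands the job in; it is judged then, once.
The state is a dict: "time": time; "joint_pos": joint angles; "dq": joint speeds; "joint_torque": joint torques, N m; "ee_pos": TCP position; "ee_rot": TCP orientation; "ft_force": force on the tool from outside, world axes, zero at the start; "moment": the same for the moment, N m; "finger_gap": finger opening in m; "finger_force": force on a finger pad.
Only numpy, scipy, OpenCV 4.12 (cv2) and the standard library are available. Lean on these libraries where they do the work, as an engineer would, in place of code of your own. Each camera call takes 0.05 s, during which the arm holds its last target. There are 200 camera calls.

TASK

Before opening the pass box, make sure by touch that its inner door is shut: with the gripper, press the cap of the inner door's stem firmly straight down until the door has stopped for good and hold the pressure a moment, without forcing it. Only then slide the outer door fully open to the left, take the little model house out from under the roof and stand it upright in the middle of the cork pad. Leave the inner door shut, the outer door open, and the other things as they are.

Things in the scene. Friction and masses are not known exactly. Their poses are not given: they have to be found in the camera images.
- pass_box: Fixed grey pass box (two-door airlock) in a low white partition. Origin on the bench under the chamber; x runs from the outer (robot's) side inwards, y to the left, z up. Inside 212 mm wide, floor 26 mm high from x = -80 to +45 mm. The outer front slopes up from (x -100, z 14) to (x -5, z 148) mm, 55 degrees from level. Partition at x = 60 mm, up to 160 mm high, from y = -174 to +234 mm.
- roof_edge (a point): Middle of the lower front edge of the chamber's flat roof, 142 mm above the bench; axes of the pass box. The roof runs from here 50 mm towards +x; with the rail on it, it is up to 164 mm high and begins 8 mm nearer. The house stands close behind and below, so the hand must lean 30 to 50 degrees from vertical, its back towards the robot (-x of the box), to reach in.
- sill (a point): Middle of the top of the outer door's bottom rail, 20 mm above the bench, at the foot of the open front; axes of the pass box. The rails (this one and one at the roof edge) run along y from 122 mm right of the box's middle to 322 mm left of it, where a thin post carries them.
- inner_sash: Inner door: a sash that slides up and down hidden in the partition's frame. Origin: middle of its lower edge; shut when 12 mm above the pass box's origin, starts 0 to 20 mm higher, stays where left, rubs with 2 to 4 N. Shut, it takes a steady press of 8 to 10 N without sinking; more than 5 N held half a second counts as the check, more than 25 N damages it.
- stem_axis (a point): Point on the axis of the inner door's stem, at the top of the frame, 160 mm above the bench, fixed to the box. Over it stands the stem's round black sprung cap, 32 mm across (gives 1 mm per 1.5 N, up to 10 mm). It is screwed to a different height each time (top 178 to 190 mm above the sash's lower edge, so 30 to 62 mm above this point): its look does not tell if the door is shut.
- outer_door (a joint): The outer door, a clear panel 218 mm wide with an aluminium frame on the sloping front: 0 m = shut, 0.200 m = fully open. It slides level along the pass box's +y (to the left) and rubs with about 3 N.
- door_handle (a point): Middle of the outer door's black handle, 50 mm right of the door's middle: a round bar 12 mm thick and 76 mm long that runs up the slope, square to its y, its axis 33 mm off the door. Its axes are those of the pass box. Moves with the door.
- house_mid (a point): Centre (half-way up) of the small grey concrete-look model house in the chamber: 34 mm (x) x 40 mm (y) x 44 mm high, ridge along its y; walls 30 x 36 mm up to 30 mm height, the roof stands 2 mm over them. Mass 35 to 70 g. z is up when upright; at the start its yaw is within 0.2 rad of the pass box's and it is 30 mm or less from the box's origin in plan.
- pad_top (a point): Centre of the top face of the fixed square cork pad in front of the pass box: 70 x 70 mm, 8 mm thick, top 8 mm above the bench.
- glue_bottle: Bystander: small glue bottle, 34 mm across, 92 mm high; origin at the centre of its underside.
- house_wide: Bystander: another model house, wider and lower, 32 x 54 x 36 mm high, standing on the bench; origin at the centre of its underside.
- masking_tape: Bystander: roll of masking tape lying flat, 92 mm across, 24 mm high; origin at the centre of its underside.

How it is judged:
By the outcome, as a careful person would: the job done as asked, in the order asked, and still so for the second after the job is handed in, with the robot touching nothing.
It also fails if it takes over 59 s, if anything falls off the work surface, if the arm or the gripper's body presses on something with over 40 N, if the wrist force passes 120 N, or if a joint passes its speed limit or range.

## Working session

There is one attempt and no reset: what is moved stays moved. The work goes in short steps, each a Python script; the robot and the scene stay as the last script left them, time stands still between calls to the robot, and variables do not carry over. Pictures are saved under pics/ and viewed, at most 10 in all, crops included, and the job is handed in when it is done.

```bash
ls; mkdir -p pics
python3 - <<'E'
from bench import *
import cv2,numpy as np
for n in("scene","top"):
    d=get_image(n); cv2.imwrite(f"pics/{n}0.png",d["frame"]); np.savez(f"pics/{n}0.npz",**{k:np.array(d[k]) for k in("frame","depth","camera_matrix","view")})
    print(n,np.round(d["camera_matrix"],1).tolist(),np.round(d["view"],3).tolist(),d.keys())
s=state();print(s)
E
```

```text
pics
scene [[525.3, 0.0, 320.3], [0.0, 525.3, 237.2], [0.0, 0.0, 1.0]] [[-0.779, -0.627, 0.011, 0.63], [0.478, -0.582, 0.658, -0.085], [-0.406, 0.518, 0.753, -1.133], [0.0, 0.0, 0.0, 1.0]] dict_keys(['frame', 'depth', 'camera_matrix', 'view'])
top [[483.1, 0.0, 314.3], [0.0, 483.1, 240.6], [0.0, 0.0, 1.0]] [[-0.356, -0.934, -0.007, 0.541], [0.9, -0.345, 0.265, -0.351], [-0.25, 0.088, 0.964, -0.876], [0.0, 0.0, 0.0, 1.0]] dict_keys(['frame', 'depth', 'camera_matrix', 'view'])
{'time': 0.1, 'joint_pos': array([ 1.06927102e+00,  9.18159114e-02,  1.23177453e+00, -1.21310828e-05,
        1.81982502e+00, -5.66640525e-02]), 'dq': array([ 7.24694898e-04, -5.37126492e-05, -1.75424245e-03,  6.19188627e-04,
        6.07565399e-05, -2.41161838e-03]), 'joint_torque': array([ 1.69885854e-03, -4.47855198e+01, -4.07571530e+01,  6.98389392e-02,
        2.83916347e-02, -1.43829216e-04]), 'ee_pos': array([0.25805881, 0.54137823, 0.22959547]), 'ee_rot': array([-2.45426671e-04,  2.20602379e-01,  9.75363399e-01, -8.77758582e-04]), 'ft_force': array([-0.5259032 ,  0.18772649,  0.06466557]), 'moment': array([-0.04313408,  0.01969269, -0.04385308]), 'finger_force': 0.0, 'finger_gap': 0.08765673361838959}
```

View pics/scene0.png

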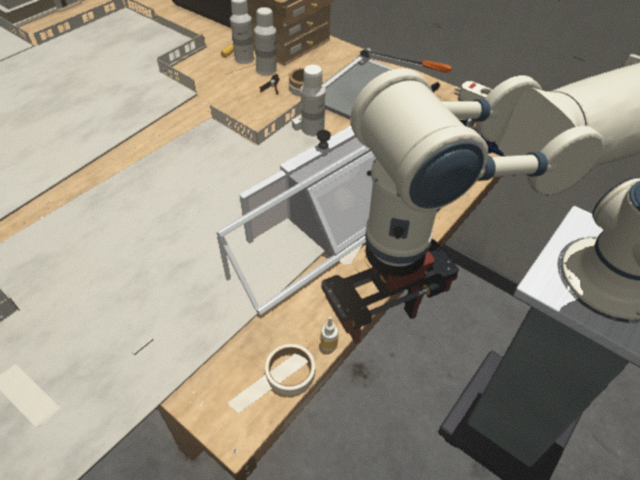

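View pics/top0.png

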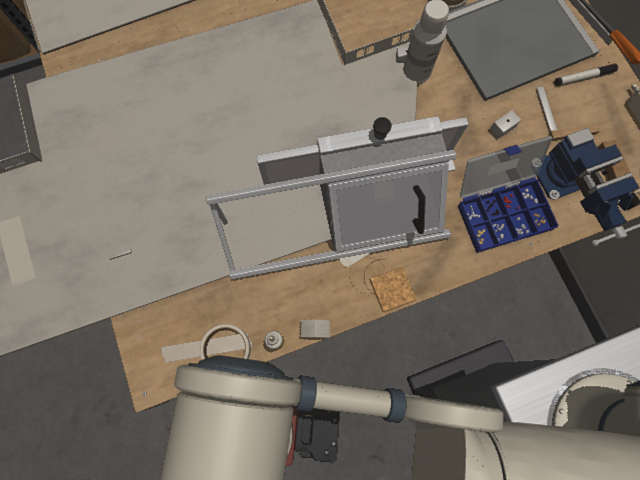

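The top view shows the cap at (381,127), the handle at (421,210), the pad at (393,289), the lower rail from (232,275) to (448,236), and the upper rail from (209,200) to (455,155). The bystanders stand at the lower left.

```bash
cat > h.py <<'E'
import numpy as np, cv2
def load(n): return dict(np.load(n))
def ray(d,u,v):
    K=d["camera_matrix"];V=d["view"];R=V[:3,:3];c=-R.T@V[:3,3]
    r=np.linalg.inv(K)@np.array([u,v,1.]); return c,R.T@np.array([r[0],-r[1],-r[2]])
def onz(d,u,v,z):
    c,r=ray(d,u,v); return c+r*(z-c[2])/r[2]
def dp(d,u,v):
    c,r=ray(d,u,v); return c+r*d["depth"][int(v),int(u)]
def cloud(d):
    K=d["camera_matrix"];V=d["view"];R=V[:3,:3];Z=d["depth"]
    v,u=np.mgrid[:480,:640]; p=np.stack([(u-K[0,2])/K[0,0]*Z,-(v-K[1,2])/K[1,1]*Z,-Z],-1)
    P=(p-V[:3,3])@R; P[Z<=0]=np.nan; return P
E
python3 - <<'E'
from h import *
np.set_printoptions(precision=4,suppress=True)
d=load("pics/top0.npz"); P=cloud(d); f=d["frame"]
a=onz(d,232,275,.02);b=onz(d,448,236,.02);print("low",a,b,np.linalg.norm(a-b))
a2=onz(d,209,200,.16);b2=onz(d,455,155,.16);print("up",a2,b2,np.linalg.norm(a2-b2))
for n,(u,v) in dict(rail=(340,255),bench=(100,200),cap=(381,124),handle=(421,208),frame=(345,143),panel=(360,200),wall=(285,160),pad=(393,289)).items(): print(n,dp(d,u,v))
hsv=cv2.cvtColor(f,cv2.COLOR_BGR2HSV)
# frame top z~160
roi=np.zeros((480,640),bool); roi[100:200,250:480]=1
print(np.histogram(P[...,2][roi],bins=np.arange(0,.24,.01)))
m=roi&(abs(P[...,2]-.16)<.004)
m2=m.copy().astype(np.uint8); n,l,st,ce=cv2.connectedComponentsWithStats(m2)
for i in range(1,n):
    if st[i,4]>60: 
        q=P[l==i][:,:2].astype(np.float32); r=cv2.minAreaRect(q*1000); print(st[i],r, np.nanmean(P[l==i],0))
# pad
m=(abs(P[...,2]-.008)<.006); m[:,:350]=0;m[:,440:]=0;m[:260]=0;m[320:]=0
pm=m&(hsv[...,1]>110)
q=P[pm][:,:2].astype(np.float32); print("pad",pm.sum(),cv2.minAreaRect(q*1000))
# cap dark
bm=(hsv[...,2]<60); bm[:105]=0;bm[155:]=0;bm[:,:360]=0;bm[:,405:]=0
q=P[bm];print("cap",bm.sum(),np.nanpercentile(q,[2,50,98],axis=0))
top=bm&(P[...,2]>np.nanpercentile(q[:,2],98)-.006);print(top.sum(),cv2.minEnclosingCircle(P[top][:,:2].astype(np.float32)*1000),np.nanmedian(P[top],0))
bm=(hsv[...,2]<60); bm[:175]=0;bm[245:]=0;bm[:,:405]=0;bm[:,430:]=0
q=P[bm];print("handle",bm.sum(),np.nanpercentile(q,[2,50,98],axis=0))
cv2.imwrite("pics/z.png",cv2.resize(f[100:320,200:480],None,fx=2.7,fy=2.7,interpolation=cv2.INTER_CUBIC))
E
```

```text
low [0.5207 0.5511 0.02  ] [0.4422 0.1266 0.02  ] 0.43171639685082513
up [0.6245 0.5333 0.16  ] [0.5492 0.103  0.16  ] 0.43678774139620735
rail [0.4829 0.3404 0.0195]
bench [0.7704 0.757  0.008 ]
cap [0.6363 0.2119 0.1934]
handle [0.49   0.1864 0.1215]
frame [0.6412 0.2745 0.1581]
panel [0.5453 0.281  0.1148]
wall [0.6615 0.3827 0.1301]
pad [0.3854 0.267  0.0044]
(array([7853,  231,   98,  190,  187,  211,  210,  218,  272,  384,  549,
        758,  927,  802, 2874, 3316, 1978,    0,   28,  241,    0,    0,
          0]), array([0.  , 0.01, 0.02, 0.03, 0.04, 0.05, 0.06, 0.07, 0.08, 0.09, 0.1 ,
       0.11, 0.12, 0.13, 0.14, 0.15, 0.16, 0.17, 0.18, 0.19, 0.2 , 0.21,
       0.22, 0.23]))
[ 317  116  126   38 1778] ((634.7368774414062, 209.98388671875), (223.87156677246094, 32.126060485839844), 80.28413391113281) [0.6339 0.2114 0.1596]
[ 250  150  207   47 1644] ((583.2568359375, 282.1368408203125), (368.5103759765625, 19.582242965698242), 80.17433166503906) [0.5825 0.2843 0.1604]
pad 1271 ((386.2734375, 267.67547607421875), (69.8659896850586, 70.51268005371094), 88.98837280273438)
cap 295 [[0.6201 0.1982 0.1615]
 [0.6318 0.2132 0.1929]
 [0.6463 0.225  0.1956]]
213 ((634.6163330078125, 210.72825622558594), 15.63931941986084) [0.6339 0.2115 0.1936]
handle 349 [[0.4585 0.1763 0.0603]
 [0.4875 0.1866 0.115 ]
 [0.5311 0.194  0.1407]]
```

View pics/z.png

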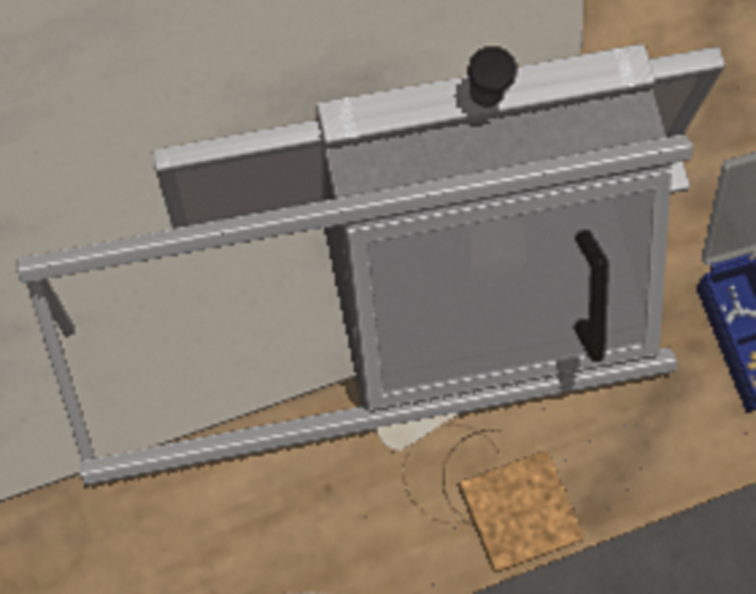

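The numbers are consistent: box yaw is about -9.7°, the stem is at (0.6345, 0.2105), the cap top is at about z 0.194 and the pad centre is at (0.386, 0.2675). Next I press the cap.

```bash
cat >> h.py <<'E'
from scipy.spatial.transform import Rotation as Ro
YAW=np.radians(-9.75); O=np.array([.5754,.2207,0]); BX=np.array([np.cos(YAW),np.sin(YAW),0]); BY=np.array([-np.sin(YAW),np.cos(YAW),0])
def B(x,y,z): return O+BX*x+BY*y+np.array([0,0,z])
def q(yaw,lean,flip=0):
    "tool y along +-y of yaw frame, tool z leaning forward (+x) by lean from straight down"
    z=np.array([np.cos(yaw)*np.sin(lean),np.sin(yaw)*np.sin(lean),-np.cos(lean)]); y=np.array([-np.sin(yaw),np.cos(yaw),0])*(-1 if flip else 1)
    return np.roll(Ro.from_matrix(np.c_[np.cross(y,z),y,z]).as_quat(),1)
E
python3 - <<'E'
from bench import *; from h import *
np.set_printoptions(precision=4,suppress=True)
C=np.array([.6345,.2108])
for f in(0,1):
    for l in(0,40): print(f,l,inverse_kinematics([*C,.26],q(YAW,np.radians(l),f)), inverse_kinematics(B(0,0,.06),q(YAW,np.radians(l),f)))
j=state()["joint_pos"]
o=[q(YAW,0,f) for f in(0,1)]; ik=[inverse_kinematics([*C,.25],x) for x in o]
i=min((0,1),key=lambda k: 9e9 if ik[k] is None else np.abs(ik[k]-j).max()); print("flip",i)
close(); move_to([*C,.235],o[i]); hold(.3)
s=state(); f0=s["ft_force"]; print(s["time"],s["ee_pos"],f0)
z=.207; move_l([*C,z],.08); log=[]
while z>.183:
    z-=.001; move_l([*C,z],.02); s=state(); F=s["ft_force"]-f0; log.append((round(s["ee_pos"][2],4),round(F[2],2)))
    if F[2]>8.7: break
print(log)
for _ in range(4): hold(.25); s=state(); print(s["time"],s["ee_pos"],s["ft_force"]-f0)
E
```

```text
0 0 [ 0.2699  0.2932  0.951  -0.      1.8975 -1.1307] [ 0.3111  0.1673  1.4509 -0.      1.5234 -1.0896]
0 40 [ 0.4652 -0.2213  1.619  -0.4246  1.1835 -0.8876] [ 0.5457 -0.2457  1.9999 -0.5655  0.9064 -0.6101]
1 0 [ 0.2699  0.2932  0.951  -0.      1.8975  2.0108] [ 0.3111  0.1673  1.4509 -0.      1.5234  2.052 ]
1 40 [ 0.4652 -0.2213  1.619  -0.4246  1.1835  2.254 ] [ 0.5457 -0.2457  1.9999 -0.5655  0.9064  2.5315]
flip 0
3.5583 [0.6343 0.2114 0.2351] [ 0.6753  0.4372 -0.4562]
[(np.float64(0.2066), np.float64(0.87)), (np.float64(0.205), np.float64(0.28)), (np.float64(0.2039), np.float64(0.17)), (np.float64(0.2029), np.float64(0.74)), (np.float64(0.2021), np.float64(0.26)), (np.float64(0.2013), np.float64(1.37)), (np.float64(0.2003), np.float64(3.17)), (np.float64(0.1994), np.float64(4.22)), (np.float64(0.1985), np.float64(4.93)), (np.float64(0.1978), np.float64(6.96)), (np.float64(0.1971), np.float64(7.69)), (np.float64(0.1965), np.float64(9.11))]
7.3083 [0.6347 0.2109 0.1965] [-3.3669 -1.1378  9.3218]
7.5583 [0.6346 0.2109 0.1965] [-3.2151 -1.1887  8.3231]
7.8083 [0.6346 0.2109 0.1965] [-1.4921 -1.3841  8.3237]
8.0583 [0.6346 0.2108 0.1965] [-2.1641 -0.1743  8.6703]
```

The force rose at 1.5 N/mm straight from contact and 8.5 N held steadily for 1 s without sinking, so the inner door is shut. Next is the outer door: I'll push the handle bar left with the closed fingers.

Run:
```python
from bench import *; from h import *
np.set_printoptions(precision=4,suppress=True)
L=np.radians(50); Q=q(YAW,L); zt=BX*np.sin(L)-np.array([0,0,np.cos(L)])
H=lambda y: B(-.0795,y,.100)+zt*.004
print(inverse_kinematics(H(-.092)-zt*.08,Q),inverse_kinematics(H(.13),Q))
move_l([.6345,.2108,.26],.2)
move_to(H(-.095)-zt*.08,Q); s=state(); print(s["time"],s["ee_pos"])
move_l(H(-.095),.15); hold(.1); f0=state()["ft_force"]
yb=lambda: (state()["ee_pos"]-O)@BY
for y in(-.075,-.06,.0,.06,.115):
    move_l(H(y),.12); F=state()["ft_force"]-f0; print(y,yb(),F@BY,F)
    if abs(F@BY)>20: break
y=.115
while y<.142:
    y+=.003; move_l(H(y),.05); F=state()["ft_force"]-f0; print(round(y,3),yb(),F@BY)
    if F@BY<-12: break
d=get_image("top"); cv2.imwrite("pics/top1.png",d["frame"]); print(state()["time"])
```

```text
None [ 0.9234 -0.1156  1.895  -0.8857  1.0732 -0.1487]Traceback (most recent call last):
  File "<stdin>", line 7, in <module>
bench.IKError: the arm cannot take that pose within its joint ranges
```

Run:
```python
from bench import *; from h import *
np.set_printoptions(precision=4,suppress=True)
for l in(45,40,35,30,25,20):
    L=np.radians(l); Q=q(YAW,L); zt=BX*np.sin(L)-np.array([0,0,np.cos(L)])
    H=lambda y: B(-.0795,y,.100)+zt*.004
    k=[inverse_kinematics(p,Q) for p in(H(-.095)-zt*.06,H(-.095),H(.03),H(.14))]
    print(l,[x is not None for x in k])
    if all(x is not None for x in k): break
move_to(H(-.095)-zt*.06,Q); s=state(); print(s["time"],s["ee_pos"])
move_l(H(-.095),.15); hold(.1); f0=state()["ft_force"]
yb=lambda: (state()["ee_pos"]-O)@BY
for y in(-.075,-.06,.0,.06,.115):
    move_l(H(y),.12); F=state()["ft_force"]-f0; print(y,yb(),F@BY,F)
    if abs(F@BY)>20: raise SystemExit
y=.115
while y<.142:
    y+=.003; move_l(H(y),.05); F=state()["ft_force"]-f0; print(round(y,3),yb(),F@BY)
    if F@BY<-12: break
d=get_image("top"); cv2.imwrite("pics/top1.png",d["frame"]); print(state()["time"])
```

```text
45 [False, True, True, True]
40 [True, True, True, True]
9.775 [0.4458 0.1467 0.1432]
-0.075 -0.07436626723012232 -0.3129147502653041 [ 0.6999 -0.4378 -0.1522]
-0.06 -0.06003039837262058 1.2010019295628276 [ 0.4027  1.1494 -0.1469]
0.0 -0.0001896176666056029 0.7053711467565886 [ 0.5407  0.6228 -0.3131]
0.06 0.059807937312097145 0.402767616983621 [-0.6463  0.5197  0.7059]
0.115 0.11485253330482138 1.1038322489027321 [0.2039 1.085  0.4537]
0.118 0.117523338091517 -0.7585244472112112
0.121 0.1208454005884348 -2.514062459277686
0.124 0.12426590041925249 0.4435139948993028
0.127 0.12733928712378567 0.6395546108340193
0.13 0.130335112171931 -0.03372576604242216
0.133 0.13295994331361033 -2.4457524398549495
0.136 0.1331143289775165 -14.540145146913796
14.725
```

View pics/top1.png

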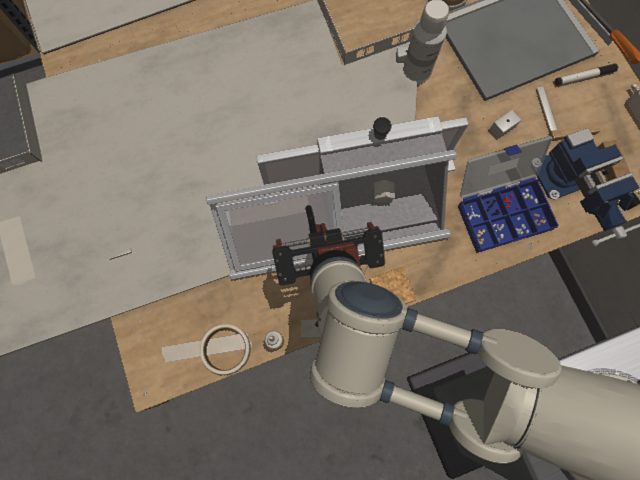

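The door has hit its stop: travel is 200 mm and the force rose there. The house is visible at (384,191). Next I back off and measure it.

Run:
```python
from bench import *; from h import *
np.set_printoptions(precision=4,suppress=True)
L=np.radians(40); Q=q(YAW,L); zt=BX*np.sin(L)-np.array([0,0,np.cos(L)])
p=state()["ee_pos"]; move_l(p-BY*.008,.1); p=state()["ee_pos"]; move_l(p-zt*.06,.2)
gripper_open()
for zz in(.14,.12,.10,.08):
    t=B(.0,-.0,.05)-zt*zz
    if inverse_kinematics(t,Q) is not None: break
print(zz); move_to(t,Q); hold(.2)
for n in("wrist","top"):
    d=get_image(n); np.savez(f"pics/{n}2.npz",**{k:np.array(d[k]) for k in("frame","depth","camera_matrix","view")}); cv2.imwrite(f"pics/{n}2.png",d["frame"])
print(state()["time"],state()["ee_pos"])
d=load("pics/top2.npz"); 
for u,v in((384,185),(384,191),(384,198)): print((dp(d,u,v)-O)@np.c_[BX,BY,[0,0,1]])
```

```text
0.14
17.6917 [0.4866 0.2369 0.1568]
[-0.0026 -0.0056  0.0674]
[-0.0156 -0.0021  0.07  ]
[-0.0244 -0.0021  0.0548]
```

View pics/wrist2.png

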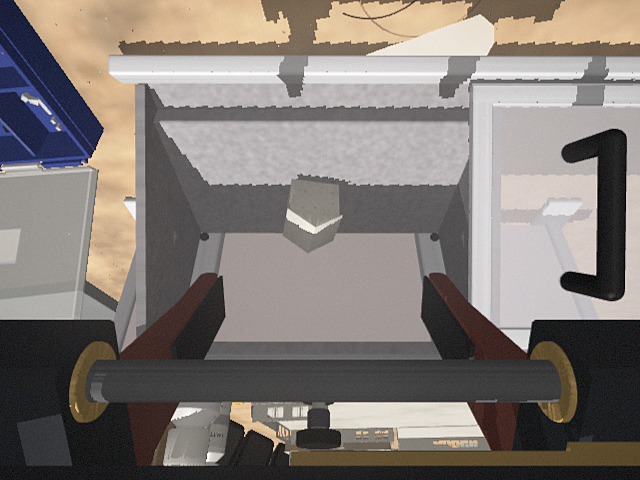

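The wrist picture shows the house at about (313,215), between the fingers and centred in the chamber. I'll segment it with the depth image.

Run:
```python
from h import *
np.set_printoptions(precision=4,suppress=True)
M=np.c_[BX,BY,[0,0,1]]
for n,(u0,u1,v0,v1) in dict(wrist=(270,360,165,260),top=(365,405,170,210)).items():
    d=load(f"pics/{n}2.npz"); P=((cloud(d)-O)@M); m=np.zeros((480,640),bool); m[v0:v1,u0:u1]=1
    m&=(P[...,2]>.036)&(P[...,2]<.085)&(P[...,0]<.042)&(P[...,0]>-.08); 
    k,l,st,c=cv2.connectedComponentsWithStats(m.astype(np.uint8)); i=1+np.argmax(st[1:,4]); p=P[l==i]
    print(n,len(p),st[i],np.percentile(p,[2,50,98],axis=0).tolist(),cv2.minAreaRect(p[:,:2].astype(np.float32)*1000))
    for a,b in((.036,.05),(.05,.056),(.056,.062),(.062,.067),(.067,.08)):
        w=p[(p[:,2]>a)&(p[:,2]<b)]
        if len(w)>8: print(a,len(w),np.percentile(w,[3,50,97],axis=0).tolist(),"slope dx/dy",np.polyfit(w[:,1],w[:,0],1)[0])
```

```text
wrist 2782 [ 282  189   60   65 2782] [[-0.02636229340137049, -0.026595209746119803, 0.03710230946802496], [-0.02038867917460075, -0.00813838387713475, 0.05842798108491372], [0.0072963602135251064, 0.010986835263884909, 0.06893023935741412]] ((-8.367204666137695, -8.008430480957031), (39.7818489074707, 35.610111236572266), 79.55117797851562)
0.036 743 [[-0.025762236847317745, -0.023175922419054397, 0.03649298869052371], [-0.022238123691310757, -0.006623997032718739, 0.043135313506766554], [-0.018647759255206883, 0.01084174556825617, 0.04959492337781746]] slope dx/dy 0.14338752102282395
0.05 293 [[-0.025757899288207275, -0.028015991410858115, 0.05012585962085003], [-0.021959387429413044, -0.005791012814160076, 0.05261016569780928], [-0.0001458162544494022, 0.012033998733157587, 0.055903137088707464]] slope dx/dy 0.05310325683621036
0.056 870 [[-0.02667002932325857, -0.027000219665538148, 0.05618759433558745], [-0.017076322513199262, -0.011210122904810287, 0.05897648332581944], [0.0074092217321263, 0.01065806602401711, 0.06183455515559032]] slope dx/dy 0.003951349832226446
0.062 615 [[
[... 1345 characters left out ...]
4816005028665, 0.056470642341211116], [-0.011102148181277643, 0.0012397276524995647, 0.059291501756060946], [0.007902209827166932, 0.013442371317048394, 0.061813359965723035]] slope dx/dy 0.11408391779403945
0.062 121 [[-0.025183670467247093, -0.01643514385934533, 0.06217161989378655], [-0.008978302291777361, -0.0023794980723686704, 0.06507436357851813], [0.008081086693488997, 0.00611369718984246, 0.06685617195077512]] slope dx/dy -0.05292835737386084
0.067 69 [[-0.02494704129035346, -0.013547629407868907, 0.06705813052041651], [-0.010119672689538443, -0.005452755397524025, 0.06840173365533604], [0.006109459485187908, 0.00300061287244967, 0.07046370571785537]] slope dx/dy -1.0851875455084343
```

Run:
```python
from bench import *; from h import *
np.set_printoptions(precision=3,suppress=True)
def zt(y,L): return np.array([np.cos(y)*np.sin(L),np.sin(y)*np.sin(L),-np.cos(L)])
yg=YAW-np.radians(8)
for l in(40,43,46,50):
    L=np.radians(l); z=zt(yg,L); G=B(-.0086,-.007,.058)+z*.011
    print(l,"grasp back:",[b for b in np.arange(0,.13,.01) if inverse_kinematics(G-z*b,q(yg,L)) is not None][-1:], "horiz back at +.03:",[b for b in np.arange(0,.2,.01) if inverse_kinematics(G-BX*b+[0,0,.03],q(yg,L)) is not None][-1:])
    ok=[]
    for yd in range(-60,130,10):
        y=np.radians(yd); z=zt(y,L); T=np.array([.3863,.2676,.008+.032])+z*.011
        a=[inverse_kinematics(T+[0,0,h],q(y,L)) for h in(0,.03,.06)]
        if a[0] is not None: ok.append((yd,[x is not None for x in a[1:]],a[0]))
    for o in ok: print("  ",o)
```

```text
40 grasp back: [np.float64(0.12)] horiz back at +.03: [np.float64(0.19)]
   (-60, [True, True], array([ 0.951,  0.04 ,  1.789, -0.626,  1.633,  0.492]))
   (-50, [True, True], array([ 0.976, -0.051,  1.88 , -0.667,  1.546,  0.376]))
   (-40, [True, True], array([ 0.992, -0.152,  1.973, -0.698,  1.454,  0.252]))
   (-30, [True, True], array([ 0.994, -0.264,  2.069, -0.716,  1.358,  0.113]))
   (-20, [True, True], array([ 0.981, -0.386,  2.163, -0.715,  1.259, -0.049]))
   (-10, [True, True], array([ 0.947, -0.517,  2.254, -0.685,  1.157, -0.244]))
   (0, [True, True], array([ 0.888, -0.653,  2.338, -0.609,  1.058, -0.486]))
   (10, [True, True], array([ 0.799, -0.785,  2.411, -0.472,  0.972, -0.787]))
   (60, [True, True], array([ 0.174, -0.778,  2.407,  0.587,  1.096, -2.607]))
43 grasp back: [np.float64(0.12)] horiz back at +.03: [np.float64(0.19)]
   (-60, [True, True], array([ 0.973,  0.071,  1.779, -0.664,  1.654,  0.518]))
   (-50, [True, True], array([ 1.001, -0.023,  1.875, -0.709,  1.563,  0.41 ]))
   (-40, [True, True], array([ 1.019, -0.129,  1.975, -0.745,  1.468,  0.294])
[... 1192 characters left out ...]
rasp back: [np.float64(0.12)] horiz back at +.03: [np.float64(0.19)]
   (-60, [True, True], array([ 1.019,  0.146,  1.757, -0.748,  1.706,  0.574]))
   (-50, [True, True], array([ 1.053,  0.046,  1.864, -0.802,  1.608,  0.484]))
   (-40, [True, True], array([ 1.078, -0.066,  1.975, -0.85 ,  1.505,  0.388]))
   (-30, [True, True], array([ 1.09 , -0.193,  2.089, -0.89 ,  1.395,  0.279]))
   (-20, [True, True], array([ 1.085, -0.336,  2.205, -0.915,  1.278,  0.148]))
   (-10, [True, True], array([ 1.056, -0.5  ,  2.32 , -0.911,  1.152, -0.02 ]))
   (0, [True, True], array([ 0.995, -0.685,  2.432, -0.854,  1.02 , -0.25 ]))
   (120, [True, True], array([0.028, 0.052, 1.857, 0.747, 1.701, 2.562]))
```

```bash
cat >> h.py <<'E'
LG=np.radians(48); YG=YAW-np.radians(8)
def zt(y,L): return np.array([np.cos(y)*np.sin(L),np.sin(y)*np.sin(L),-np.cos(L)])
E
python3 - <<'E'
from bench import *; from h import *
np.set_printoptions(precision=4,suppress=True)
d0=load("pics/top0.npz"); print("glue",onz(d0,273,341,.08),"wide",onz(d0,315,324,.036))
z=zt(YG,LG); G=B(-.0086,-.007,.058)+z*.011; Q=q(YG,LG)
move_to(G-z*.10,Q); hold(.1); f0=state()["ft_force"]
for b in(.04,.02,.01,0):
    move_l(G-z*b,.12); F=state()["ft_force"]-f0; print(b,F)
    if np.linalg.norm(F)>8: raise SystemExit
close(); s=state(); print(s["time"],s["finger_gap"],s["finger_force"],s["ft_force"]-f0)
move_l(G+[0,0,.006],.05); move_l(G+[0,0,.006]-z*.10,.12); hold(.1)
s=state(); print(s["time"],s["ee_pos"],s["finger_gap"],s["finger_force"],s["ft_force"]-f0)
for n in("wrist","top"):
    d=get_image(n); np.savez(f"pics/{n}3.npz",**{k:np.array(d[k]) for k in("frame","depth","camera_matrix","view")}); cv2.imwrite(f"pics/{n}3.png",d["frame"])
E
```

```text
glue [0.3682 0.5151 0.08  ] wide [0.3736 0.4346 0.036 ]
0.04 [-0.8194 -0.0299 -0.376 ]
0.02 [-1.7519  0.9106 -0.9961]
0.01 [-1.0605  0.072  -0.3303]
0 [-0.8671  0.0217 -1.5984]
20.5667 0.03704870162667538 29.875355626854798 [-1.5169  0.197  -1.3127]
21.9167 [0.5028 0.2349 0.1227] 0.037390777959211384 29.86524212569975 [-1.8578  0.1557 -0.6096]
```

View pics/wrist3.png

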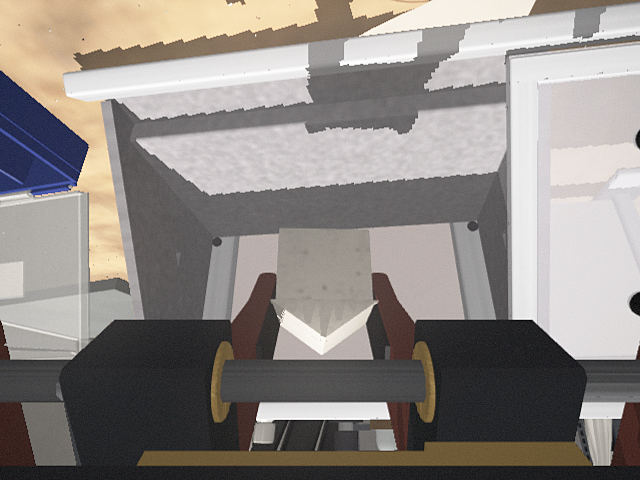

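The house is held between the pads, with its gable face at (278–370, 230–300). I'll check its tilt from the depth before placing it.

Run:
```python
from h import *
np.set_printoptions(precision=4,suppress=True)
d=load("pics/wrist3.npz"); P=cloud(d)
w=P[236:295,286:364].reshape(-1,3); w=w[~np.isnan(w[:,0])]; c=np.median(w,0); w=w[np.linalg.norm(w-c,axis=1)<.03]
n=np.linalg.svd(w-w.mean(0),full_matrices=False)[2][2]; n*=-np.sign(n[0]); print("normal",n,"tilt deg",np.degrees(np.arcsin(n[2])),"yaw",np.degrees(np.arctan2(-n[1],-n[0])),"YG",np.degrees(YG))
Z=zt(YG,LG); ee=np.array([.5028,.2349,.1227]); g=ee-Z*.011
hx=np.array([np.cos(YG),np.sin(YG),0]);hy=np.array([-hx[1],hx[0],0])
M=np.c_[hx,hy,[0,0,1]]
A=P[215:360,270:382]; r=((A-g)@M); 
k=~np.isnan(r[...,0])&(np.linalg.norm(r,axis=-1)<.045); r=r[k]
print("rel to grasp pt",np.percentile(r,[.5,50,99.5],axis=0))
# bottom edge left/right
for u in(288,305,325,345,362):
    col=(P[215:260,u]-g)@M; ok=np.linalg.norm(col,axis=1)<.05; print(u,col[ok][0] if ok.any() else None)
```

```text
normal [-0.941   0.3383 -0.0042] tilt deg -0.24241637688832066 yaw -19.773003490666166 YG -17.75
rel to grasp pt [[-0.0243 -0.0211 -0.0321]
 [-0.014   0.0002 -0.0074]
 [ 0.0159  0.0221  0.0163]]
288 [-0.0151 -0.0144 -0.0317]
305 [-0.0135 -0.0078 -0.0326]
325 [-0.014   0.0002 -0.0323]
345 [-0.0133  0.0082 -0.0322]
362 [-0.0131  0.0151 -0.0324]
```

Run:
```python
from bench import *; from h import *
np.set_printoptions(precision=4,suppress=True)
Y=np.radians(-10); z=zt(Y,LG); Q=q(Y,LG); hx=np.array([np.cos(Y),np.sin(Y),0])
T=np.array([.3863,.2676,.008+.0323])-hx*.001+z*.011
p=state()["ee_pos"]; move_l(p-BX*.06,.2)
move_to(T+[0,0,.06],Q); move_l(T+[0,0,.006],.12); hold(.15); f0=state()["ft_force"]
h=.006
while h>-.005:
    h-=.001; move_l(T+[0,0,h],.03); F=state()["ft_force"]-f0
    if F[2]>2.5: break
print("h",h,F,state()["ee_pos"]-T)
gripper_open(); hold(.2); s=state(); print(s["time"],s["finger_gap"])
move_l(T-z*.06,.1) 
move_l(T-z*.06+[0,0,.12],.2)
hold(.2); print(state()["time"])
for n in("wrist","top","scene"):
    d=get_image(n); np.savez(f"pics/{n}4.npz",**{k:np.array(d[k]) for k in("frame","depth","camera_matrix","view")}); cv2.imwrite(f"pics/{n}4.png",d["frame"])
```

```text
h -0.001 [-1.4529 -0.624   3.2894] [ 0.0003  0.0002 -0.0004]
26.4417 0.08762695935927285
28.15
```

View pics/wrist4.png

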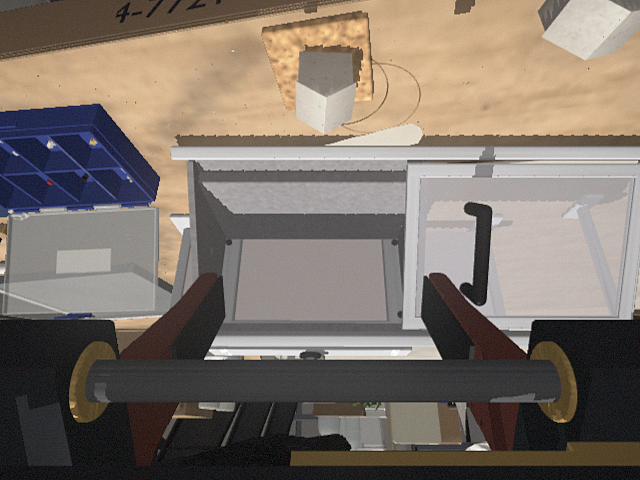

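View pics/top4.png

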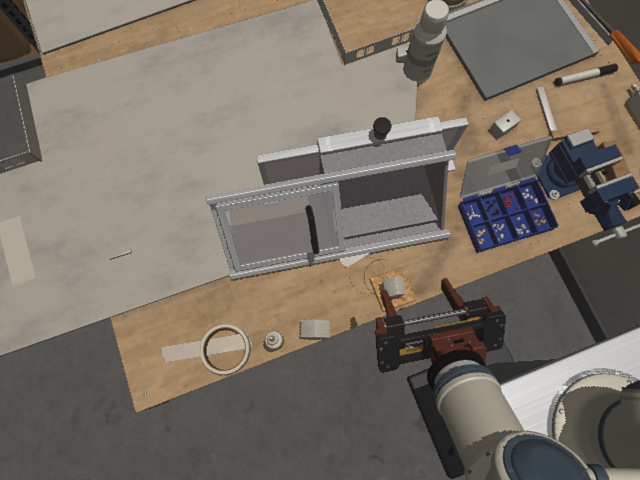

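The house stands upright on the pad at (393,288) in the top view, the outer door is open and the bystanders haven't moved. One quick numeric check, then I'll hand it in.

Run:
```python
from bench import *; from h import *
d=load("pics/wrist4.npz"); P=cloud(d); A=P[30:140,260:385].reshape(-1,3); A=A[(A[:,2]>.03)&(A[:,2]<.07)]
r=cv2.minAreaRect(A[:,:2].astype(np.float32)*1000); print(r,np.nanmax(A[:,2]))
if np.hypot(r[0][0]-386.3,r[0][1]-267.6)<8 and abs(np.nanmax(A[:,2])-.052)<.006: print(job_done())
```

```text
((385.74298095703125, 267.06634521484375), (39.699462890625, 35.58080291748047), 78.14518737792969) 0.05220825255288208
the job is handed in; nothing more can be done
None
```

The job is done and handed in: the inner door was pressed and held at about 8.5 N for 1 s without sinking, the outer door is fully open, and the house stands upright within 1 mm of the pad's centre by the camera, about 28 s into the 59 s allowed.

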